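# Sweep the support offcuts off the build plate into the scrap pan

### The job

Clear the sawn-off supports from the metal printer's build plate: with the fingers, sweep all four loose comb-like offcuts across the plate and over its edge into the plain undivided scrap pan beside it. Only push them gently along, do not pinch, pick up or lift anything; leave the three finished parts standing where they are on the plate and everything else on the bench undisturbed.

Things in the scene. Friction and masses are not known exactly. Their poses are not given: they have to be found in the camera images.
- plate: The build plate: a flat ground-steel slab 250 x 250 x 30 mm (x, y, z), fixed, with a screw in each corner. Origin: centre of its underside, on the bench. Its top is 30 mm above the bench. Its x axis runs along the two edges where the pan and the divided tray lie; its y axis points towards one of these two edges (the edges are at y = +125 and -125 mm).
- pan: Scrap pan: plain undivided sheet-metal pan 260 x 120 mm (x, y), 22 mm high, walls and floor 3 mm, fixed. Its long wall butts against the plate's +y or -y edge (it varies; 2 mm gap), rim 8 mm below the plate's top. Origin: centre of its underside, on the bench; axes parallel to the plate's. A grey plastic tray of the same size but with dividers and parts in it lies at the opposite edge: not the pan.
- offcut1: Offcut 1, a piece of sawn-off support: a small dull steel block 34 x 18 x 15 mm (x, y, z) made of a thin skin on a comb of ribs, about 35 g, lying loose and flat on the plate at any yaw, outside the middle row of finished parts; it slides when pushed. Origin: the block's centre, 7.5 mm above its underside; z up as it lies at the start.
- offcut2: Offcut 2, a piece of sawn-off support: a small dull steel block 30 x 20 x 15 mm (x, y, z) made of a thin skin on a comb of ribs, about 35 g, lying loose and flat on the plate at any yaw, outside the middle row of finished parts; it slides when pushed. Origin: the block's centre, 7.5 mm above its underside; z up as it lies at the start.
- offcut3: Offcut 3, a piece of sawn-off support: a small dull steel block 34 x 18 x 15 mm (x, y, z) made of a thin skin on a comb of ribs, about 35 g, lying loose and flat on the plate at any yaw, outside the middle row of finished parts; it slides when pushed. Origin: the block's centre, 7.5 mm above its underside; z up as it lies at the start.
- offcut4: Offcut 4, a piece of sawn-off support: a small dull steel block 30 x 20 x 15 mm (x, y, z) made of a thin skin on a comb of ribs, about 35 g, lying loose and flat on the plate at any yaw, outside the middle row of finished parts; it slides when pushed. Origin: the block's centre, 7.5 mm above its underside; z up as it lies at the start.
- nozzle: Finished part: a round waisted nozzle, 32 mm across its foot, 44 mm tall, standing loose on the plate. The three finished parts stand in a row along the plate's y axis, near its middle (within 10 mm of x = 0 in the plate's frame). Origin: centre of its underside.
- impeller: Finished part: a small impeller, round foot 34 mm across with radial blades and a hub, 26 mm tall, standing loose on the plate in the same row. Origin: centre of its underside.
- clevis: Finished part: a clevis bracket, foot 28 x 34 mm, two upright ears with holes, 34 mm tall, standing loose on the plate in the same row. Origin: centre of its underside.
- tube_a: Bystander: dark open printed tube, 80 mm across, 100 mm tall, standing on the bench at the left. Origin: centre of its underside.
- tube_b: Bystander: dark open printed tube, 80 mm across, 85 mm tall, standing on the bench at the right. Origin: centre of its underside.
- lattice: Bystander: round lattice disc, 64 mm across, 14 mm thick, on the bench at the far left. Origin: centre of its underside.
- caliper: Bystander: a digital caliper 230 mm long, 13 mm thick, lying on the bench at the near left. Origin: middle of its beam, underside.
- wire_brush: Bystander: a brass wire brush with a wooden handle, 215 mm long, 34 mm high, lying on the bench at the near right. Origin: about the middle of its length, underside.

How it is judged:
At the end, for the whole second after the job is handed in: All four offcuts lie at rest inside the scrap pan (their middles within its walls and less than 32 mm above the bench); the three finished parts stand upright within 10 mm of where they stood, and the other things on the bench are within 10 mm of where they lay (x of offcut1 in the frame of pan between -0.128 and 0.128 m and y of offcut1 in the frame of pan between -0.058 and 0.058 m and height (world z) of each of offcut1, offcut2, offcut3, offcut4 below 0.032 m and linear speed of each of offcut1, offcut2, offcut3, offcut4, nozzle, impeller, clevis below 0.02 m/s and x of offcut2 in the frame of pan between -0.128 and 0.128 m and y of offcut2 in the frame of pan between -0.058 and 0.058 m and x of offcut3 in the frame of pan between -0.128 and 0.128 m and y of offcut3 in the frame of pan between -0.058 and 0.058 m and x of offcut4 in the frame of pan between -0.128 and 0.128 m and y of offcut4 in the frame of pan between -0.058 and 0.058 m and distance of each of nozzle, impeller, clevis, tube_a, tube_b, lattice, caliper, wire_brush from where it was at the start of the episode below 0.01 m and angle between each of nozzle, impeller, clevis's own z axis and vertical below 0.2 rad); the robot touches nothing.
It fails at once if on the plate, an offcut is pinched or pressed hard by the fingers (over 30 N) instead of being pushed along ((contact force between the fingers and offcut1 above 30 N and height (world z) of offcut1 above 0.034 m) or (contact force between the fingers and offcut2 above 30 N and height (world z) of offcut2 above 0.034 m) or (contact force between the fingers and offcut3 above 30 N and height (world z) of offcut3 above 0.034 m) or (contact force between the fingers and offcut4 above 30 N and height (world z) of offcut4 above 0.034 m)).
It fails at once if an offcut is lifted: its middle rises more than 18 mm above where it is when it lies on the plate (height (world z) of any of offcut1, offcut2, offcut3, offcut4 above 0.0555 m).
It fails at once if a finished part on the plate is shifted by more than 10 mm, tipped or lifted (distance of any of nozzle, impeller, clevis from where it was at the start of the episode above 0.01 m or angle between any of nozzle, impeller, clevis's own z axis and vertical above 0.3 rad).
It fails at once if something else on the bench is shifted by more than 10 mm (distance of any of tube_a, tube_b, lattice, caliper, wire_brush from where it was at the start of the episode above 0.01 m).
It also fails if it takes over 64 s, if anything falls off the work surface, if the arm or the gripper's body presses on something with over 40 N, if the wrist force passes 120 N, or if a joint passes its speed limit or range.

### The arm

A 6-joint arm with a two-finger parallel gripper is mounted at the origin on the work surface. World frame = base frame: x ahead of the robot, y to its left, z up, the work surface at z = 0. Lengths are in m, angles in rad, forces in N, time in s.
With the tool pointing down it reaches from about 0.25 to 0.725 m from the base axis. Payload 4 kg.
Tool frame: the origin (TCP) lies at the very end of the fingers, on their centre line; the grasp point (between the pads) lies 19 mm behind it; y points along the fingers, z is the direction in which the jaws open and shut, and the axes are right-handed (so a half turn about y gives the same grasp; the last joint's range is limited). The gripper opens to 85 mm and grips with 20 to 120 N. Pads are 22 mm wide; open, the fingers measure 114 mm over their backs; the gripper's body (76 mm by 85 mm) begins 54 mm behind the grasp point. The pads swing forward as they close: fully open they stand 13 mm farther back than shut.
Start: joints at [1.239, 0.241, 0.005, 1.335, 0, 1.571], TCP at [0.163, 0.473, 0.231] pointing down, gripper open.
Joint ranges: [-2.72, 2.72], [-1.05, 1.87], [-1.09, 1.28], [-1.99, 2.15], [-1.42, 1.44], [-3.14, 3.14]. Speed limits (rad/s): [2.79, 2.79, 3.14, 3.14, 3.14, 3.14].

### API

Orientations are given as a unit quaternion [x, y, z, w].
In Python, from workcell import bot gives the robot as it stands. The module is installed in compiled form; this text tells all that it offers.
- The arm moves only by the tool move_arm, never from a script. Its argument "increments" is a list of rows, each an object with "grip": the closure, from 0 (fully open) to 1 (shut); "linear": the shift along the tool's x, y, z scaled (see below), a list of three; "twist": the turn about the tool's y scaled (see below). A call has exactly 5 rows; each row shifts and turns the pose as measured when the row begins, along the tool's axes as they then stand; what a row does not reach is not made up. The controller multiplies each number of a shift by 0.2 m and each number of a turn by 2 rad. A row lasts 1/10 s, in which the tool goes at most 50 mm and 8.59 degrees, less where a joint would pass 70% of its speed; a pose out of reach is approached as far as the arm can. A call with a number of a shift or a turn outside -1 to 1 is refused whole. A call with a gripper value outside its range is refused whole. The fingers move at their own pace and stop on an object; the grip force is fixed at half the most. Time passes only in rows, so rows that do not move let the fingers close, or fill a call up. It gives the time, the measured TCP pose, the force and the opening at its end, in the units of the state.
- bot.get_obs(): the state, without advancing time (a new reading comes with each control period).
- bot.camera(name): name is "side" or "top"; returns (picture, depth): 400x640x3 uint8, blue, green, red; 400x640 float32, m along the optical axis (not along the pixel's ray), 0 where there is no reading.
- bot.camera_params(name): a dict with "camera_matrix" (3x3 intrinsics, pixels), "rvec" (rotation vector, rad) and "tvec" (3), from world to camera coordinates, as OpenCV has them. Camera axes: x right, y down, z forward; pixel columns grow to the right and rows downward; lengths in m; the calibration is good to about 2 mm. A picture is of the moment at which its call begins. camera_params takes no time and is no camera call.
- bot.job_done(): hands the job in, once; it reports no verdict.
The state is a dict: "clock": time; "joint_pos": joint angles; "joint_vel": joint speeds; "tau": joint torques, N m; "eef_pos": TCP position; "tool_rot": TCP orientation; "ft_force": force on the tool from outside, world axes, zero at the start; "ft_torque": the same for the moment, N m; "grip_width": finger opening in m.
Only numpy, scipy, OpenCV 4.12 (cv2) and the standard library are available. Lean on these libraries where they do the work, as an engineer would, in place of code of your own. Each camera call takes 0.05 s, during which the arm holds its last target. There are 200 camera calls.

## Working session

There is one attempt and no reset: what is moved stays moved. The work goes in short steps, Python scripts to look and compute and a tool call to move; the robot and the scene stay as the last step left them, time stands still between calls to the robot, and variables do not carry over. Pictures are saved under pics/ and viewed, about 8 in all and at most 12, crops included, and the job is handed in when it is done.

Besides the shell and the picture viewer there is one more tool, called after "Request:" by a JSON object that holds its "name" and its "arguments", one argument or row to a line. move_arm: Moves the arm, as the interface text tells. Its arguments: {"type":"object","properties":{"increments":{"type":"array"}},"required":["increments"]}

```bash
mkdir -p pics; cat > h.py <<'E'
import numpy as np, cv2
from workcell import bot
def look(n):
    p,d=bot.camera(n); return p,d
def pts(n,d):
    c=bot.camera_params(n);K=np.array(c["camera_matrix"]);R=cv2.Rodrigues(np.array(c["rvec"]))[0];t=np.array(c["tvec"]).ravel()
    v,u=np.mgrid[0:d.shape[0],0:d.shape[1]]
    r=np.stack([(u-K[0,2])/K[0,0],(v-K[1,2])/K[1,1],np.ones_like(d)],-1)*d[...,None]
    return (r-t)@R
E
python3 - <<'E'
from h import *
print(bot.get_obs())
for n in("top","side"):
    p,d=look(n);cv2.imwrite(f"pics/{n}0.png",p);np.save(n+"0.npy",d)
    c=bot.camera_params(n);R=cv2.Rodrigues(np.array(c["rvec"]))[0];print(n,c["camera_matrix"],-R.T@np.array(c["tvec"]).ravel())
E
```

```text
{'clock': 0.0, 'joint_pos': array([ 1.23898316e+00,  2.41405377e-01,  3.75164347e-03,  1.33518281e+00,
       -6.53734874e-06,  1.57078718e+00]), 'joint_vel': array([-0.00086027, -0.0004783 ,  0.00010712,  0.00228182,  0.00069175,
       -0.00065373]), 'tau': array([ 1.17361236e-03, -3.72315574e+01,  2.52409726e+01,  1.68956205e-02,
        6.36055825e-05,  2.58611351e-06]), 'eef_pos': array([0.16268143, 0.47214737, 0.2304272 ]), 'tool_rot': array([ 0.6981095 , -0.11688983,  0.11665613, -0.6966859 ]), 'ft_force': array([ 0.08241518,  0.27769249, -0.45242052]), 'ft_torque': array([0.01577504, 0.00972961, 0.07035571]), 'grip_width': 0.08519588265478834}
top [[399.4677823    0.         324.3730698 ]
 [  0.         399.4677823  198.58460382]
 [  0.           0.           1.        ]] [0.29224222 0.00558524 1.10896258]
side [[403.26130574   0.         324.00091355]
 [  0.         403.26130574 197.11204972]
 [  0.           0.           1.        ]] [0.3010038  1.12217052 0.82027337]
```

View pics/top0.png

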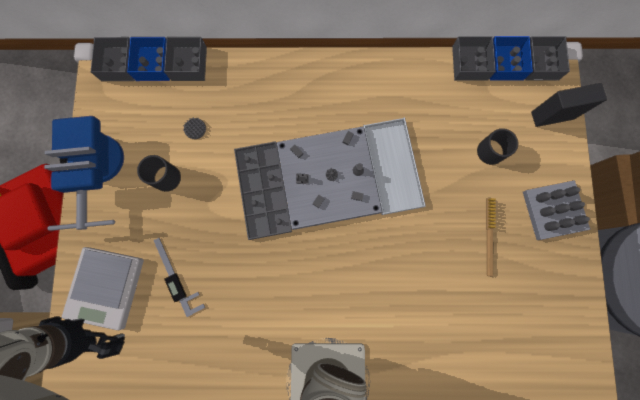

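View pics/side0.png

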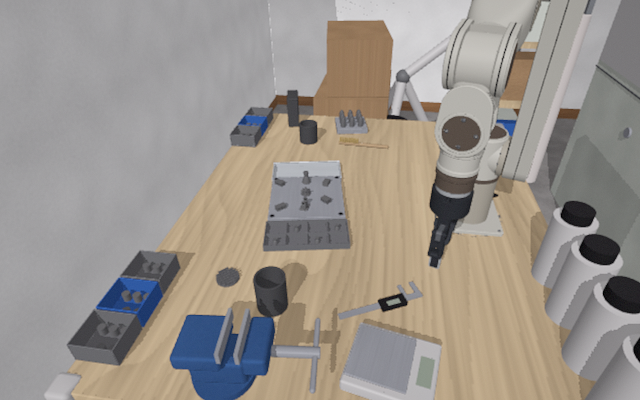

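The top view shows the pan at the right (about 395,165) and the divided tray at the left (265,190). The four offcuts are at about (298,152), (350,138), (321,202) and (360,196). The row of parts runs through (303,179), (332,175) and (359,170).

```bash
cat >> h.py <<'E'
def blobs(n,d,p,zlo=0.036,zhi=0.08,box=None):
    P=pts(n,d); x,y,z=P[...,0],P[...,1],P[...,2]
    m=((z>zlo)&(z<zhi)&(x>0.3)&(x<0.62)&(y>-0.16)&(y<0.2)).astype(np.uint8)
    k,l,s,c=cv2.connectedComponentsWithStats(m,connectivity=4)
    out=[]
    for i in range(1,k):
        if s[i,4]<15: continue
        q=P[l==i]; r=cv2.minAreaRect((q[:,:2]*1000).astype(np.float32))
        out.append((c[i].round(),s[i,4],np.round(r[0],1),np.round(r[1],1),round(r[2]),np.round(np.percentile(q[:,2],[50,98])*1000,1)))
    return out,P
E
python3 - <<'E'
from h import *
p=cv2.imread("pics/top0.png");d=np.load("top0.npy")
o,P=blobs("top",d,p)
for b in o:print(*b)
# plate top
z=P[...,2];m=((z>0.026)&(z<0.034)&(abs(P[...,0]-.45)<.2)&(abs(P[...,1])<.2)).astype(np.uint8)
m=cv2.morphologyEx(m,cv2.MORPH_CLOSE,np.ones((25,25)));k,l,s,c=cv2.connectedComponentsWithStats(m);i=1+s[1:,4].argmax()
q=P[(l==i)&(z>.026)&(z<.034)];print(cv2.minAreaRect((q[:,:2]*1000).astype(np.float32)),np.median(q[:,2]))
for uv in [(282,146),(361,130),(376,209),(295,223),(366,127),(405,120),(425,205),(384,214)]:
    print(uv,P[uv[1],uv[0]].round(3))
v=p[110:245,225:435];cv2.imwrite("pics/c.png",cv2.resize(v,None,fx=3.8,fy=3.8,interpolation=cv2.INTER_CUBIC))
E
```

```text
[297. 151.] 73 [612.   86.7] [34.4 17.4] 44 [45.2 48.4]
[358. 169.] 96 [557.  -83.6] [23.  27.4] 1 [53.8 77.6]
[331. 174.] 91 [546.2 -10.7] [30.5 30.7] 42 [44.6 58.1]
[297. 177.] 25 [536.6  80.7] [10.2 14.9] 81 [51.3 65.9]
[306. 179.] 33 [534.2  59.4] [11.1 25.6] 90 [39.9 65.1]
[357. 196.] 88 [486.  -79.5] [29.9 20.5] 79 [45.  49.1]
[318. 201.] 86 [471.7  26. ] [20.3 29.8] 55 [45.  50.1]
((540.3612670898438, 18.652847290039062), (252.7819366455078, 297.707763671875), 10.390573501586914) 0.03030412251103162
(282, 146) [0.63  0.128 0.028]
(361, 130) [ 0.676 -0.095  0.029]
(376, 209) [ 0.45  -0.131  0.034]
(295, 223) [0.412 0.089 0.03 ]
(366, 127) [ 0.694 -0.111  0.007]
(405, 120) [ 0.709 -0.221  0.022]
(425, 205) [ 0.463 -0.268  0.022]
(384, 214) [ 0.44  -0.157  0.005]
```

View pics/c.png

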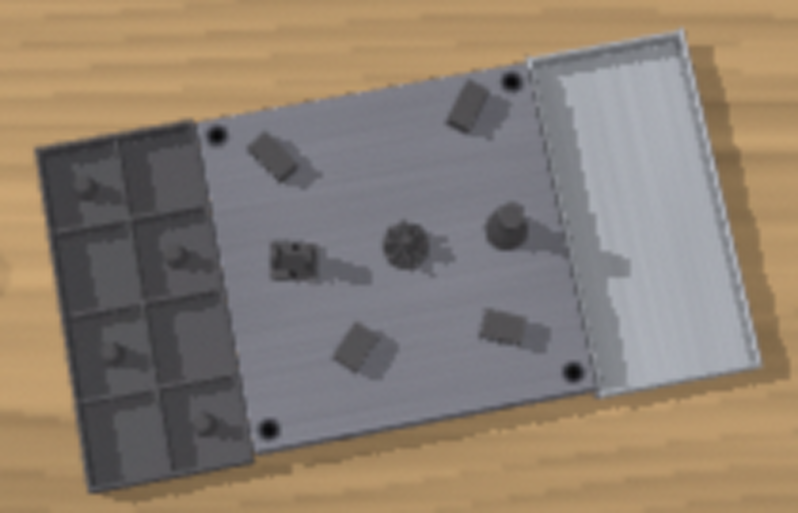

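```bash
sed -i 's/(x<0.62)/(x<0.70)/' h.py; cat >> h.py <<'E'
from scipy.spatial.transform import Rotation as Ro
C=np.array([.542,-.001]);a=np.radians(10.6)
U=np.array([np.sin(a),-np.cos(a)]);E=np.array([np.cos(a),np.sin(a)])
def ts(p): r=np.array(p)[:2]-C; return (r@E*1000).round(1),(r@U*1000).round(1)
def wt(t,s): return C+E*t/1000+U*s/1000
E
python3 - <<'E'
from h import *
p=cv2.imread("pics/top0.png");d=np.load("top0.npy")
o,P=blobs("top",d,p)
for b in o:print(*b[2:],"ts",ts(b[2]/1000))
c=bot.camera_params("top");K=c["camera_matrix"];R=cv2.Rodrigues(np.array(c["rvec"]))[0];t=np.array(c["tvec"]).ravel();o0=-R.T@t
W=[]
for u,v in [(217,135),(512,81),(573,372),(268,429)]:
    r=R.T@np.linalg.inv(K)@[225+(u+.5)/3.8-.5,110+(v+.5)/3.8-.5,1];w=o0+r*(.03-o0[2])/r[2];W.append(w)
W=np.array(W);print(W.round(4),W.mean(0),[np.degrees(np.arctan2(*(W[j]-W[i])[:2]*[1,-1]))for i,j in((0,1),(3,2))],np.linalg.norm(W[1]-W[0]),np.linalg.norm(W[2]-W[1]))
for i,j in((3,0),(2,1)):print(np.degrees(np.arctan2((W[j]-W[i])[1],(W[j]-W[i])[0])))
print(Ro.from_quat(bot.get_obs()["tool_rot"]).as_matrix().round(3))
for q in W: print(ts(q))
E
```

```text
[650.5 -56. ] [18.3 35.4] 63 [45.2 48.7] ts (np.float64(96.5), np.float64(74.0))
[612.2  86.9] [35.  17.5] 44 [45.2 48.4] ts (np.float64(85.2), np.float64(-73.5))
[557.  -83.6] [23.  27.4] 1 [53.8 77.6] ts (np.float64(-0.5), np.float64(83.9))
[546.2 -10.7] [30.5 30.7] 42 [44.6 58.1] ts (np.float64(2.3), np.float64(10.3))
[536.6  80.7] [10.2 14.9] 81 [51.3 65.9] ts (np.float64(9.7), np.float64(-81.3))
[534.2  59.4] [11.1 25.6] 90 [39.9 65.1] ts (np.float64(3.4), np.float64(-60.8))
[486.  -79.5] [29.9 20.5] 79 [45.  49.1] ts (np.float64(-69.5), np.float64(66.9))
[471.7  26. ] [20.3 29.8] 55 [45.  50.1] ts (np.float64(-64.1), np.float64(-39.5))
[[ 0.6319  0.1287  0.03  ]
 [ 0.6733 -0.0899  0.03  ]
 [ 0.4547 -0.1304  0.03  ]
 [ 0.4137  0.0883  0.03  ]] [ 0.54341136 -0.00081614  0.03      ] [np.float64(10.73808167540091), np.float64(10.625581581778944)] 0.22242115785856703 0.22236073834243655
10.4853093586162
10.493571150584192
[[ 0.945 -0.001  0.326]
 [-0.326 -0.002  0.945]
 [ 0.    -1.    -0.002]]
(np.float64(112.2), np.float64(-110.9))
(np.float64(112.8), np.float64(111.5))
(np.float64(-109.6), np.float64(111.1))
(np.float64(-109.7), np.float64(-111.4))
```

Request:
{"name": "move_arm", "arguments": {
  "increments": [
    {"grip":1,"linear":[0,0,0],"twist":0.075},
    {"grip":1,"linear":[0,0,0],"twist":0.075},
    {"grip":1,"linear":[0,0,0],"twist":0.075},
    {"grip":1,"linear":[0,0,0],"twist":0.075},
    {"grip":1,"linear":[0,0,0],"twist":0.075}
  ]
}}

```text
clock: 0.6
eef_pos: [0.162, 0.4703, 0.2277]
tool_rot: [0.608, -0.365, 0.367, -0.602]
ft_force: [0.4, -0.1, 0.2]
grip_width: 0.0125
```

Request:
{"name": "move_arm", "arguments": {
  "increments": [
    {"grip":1,"linear":[0,0,0],"twist":0.075},
    {"grip":1,"linear":[0,0,0],"twist":0.075},
    {"grip":1,"linear":[0,0,0],"twist":0.0},
    {"grip":1,"linear":[0,0,0],"twist":0},
    {"grip":1,"linear":[0,0,0],"twist":0}
  ]
}}

```text
clock: 1.1
eef_pos: [0.1615, 0.4688, 0.2254]
tool_rot: [0.549, -0.449, 0.453, -0.54]
ft_force: [-0.1, -0.4, 0.6]
grip_width: 0.0002
```

```bash
cat >> h.py <<'E'
def st():
    o=bot.get_obs();x=Ro.from_quat(o["tool_rot"]).as_matrix()
    print("t",round(float(o["clock"]),2),"ts",ts(o["eef_pos"]),"z",round(o["eef_pos"][2]*1000,1),"yaw err deg",round(np.degrees(np.arctan2(x[1,0],x[0,0]))+90-np.degrees(a),2),"F",o["ft_force"].round(1),"g",round(float(o["grip_width"]),3),o["joint_pos"].round(2), "tooly",x[:,1].round(3))
E
sed -i 's/C=np.array(\[.542,-.001\])/C=np.array([.5434,-.0008])/' h.py
python3 -c "
from h import *
st()
for w in [(650.5,-56),(612.2,86.9),(486,-79.5),(471.7,26)]:print(ts(np.array(w)/1e3))"
```

```text
t 1.1 ts (np.float64(-289.0), np.float64(-531.9)) z 225.4 yaw err deg 0.17 F [-0.1 -0.4  0.6] g 0.0 [ 1.24  0.25 -0.    1.33 -0.    2.62] tooly [-0.004 -0.013 -1.   ]
(np.float64(95.1), np.float64(74.0))
(np.float64(83.8), np.float64(-73.5))
(np.float64(-70.9), np.float64(66.8))
(np.float64(-65.5), np.float64(-39.5))
```

Request:
{"name": "move_arm", "arguments": {
  "increments": [
    {"grip":1,"linear":[0.22,-0.002,0.086],"twist":0},
    {"grip":1,"linear":[0.22,-0.002,0.086],"twist":0},
    {"grip":1,"linear":[0.22,-0.002,0.086],"twist":0},
    {"grip":1,"linear":[0.22,-0.002,0.086],"twist":0},
    {"grip":1,"linear":[0.22,-0.002,0.086],"twist":0}
  ]
}}

```text
clock: 1.6
eef_pos: [0.2898, 0.2688, 0.228]
tool_rot: [0.554, -0.443, 0.446, -0.546]
ft_force: [1.6, 0.7, 0.2]
grip_width: 0.0
```

Request:
{"name": "move_arm", "arguments": {
  "increments": [
    {"grip":1,"linear":[0.22,-0.002,0.086],"twist":0},
    {"grip":1,"linear":[0.22,-0.002,0.086],"twist":0},
    {"grip":1,"linear":[0.22,-0.002,0.086],"twist":0},
    {"grip":1,"linear":[0.22,-0.002,0.086],"twist":0},
    {"grip":1,"linear":[0,-0.002,0],"twist":0}
  ]
}}

```text
clock: 2.1
eef_pos: [0.3999, 0.1003, 0.2328]
tool_rot: [0.553, -0.441, 0.447, -0.548]
ft_force: [-0.5, 0.4, 0.8]
grip_width: -0.0001
```

```bash
python3 -c "
from h import *
st()"
```

```text
t 2.1 ts (np.float64(-122.4), np.float64(-125.8)) z 232.8 yaw err deg 1.57 F [-0.5  0.4  0.8] g -0.0 [ 0.25  0.07 -0.2   1.31 -0.01  1.61] tooly [ 0.002 -0.01  -1.   ]
```

Request:
{"name": "move_arm", "arguments": {
  "increments": [
    {"grip":1,"linear":[0.185,0,0.063],"twist":0.006},
    {"grip":1,"linear":[0.185,0,0.063],"twist":0.006},
    {"grip":1,"linear":[0.185,0,0.063],"twist":0},
    {"grip":1,"linear":[0.185,0,0.063],"twist":0},
    {"grip":1,"linear":[0,0.1,0],"twist":0}
  ]
}}

```text
clock: 2.6
eef_pos: [0.4834, -0.0383, 0.2166]
tool_rot: [0.547, -0.444, 0.453, -0.546]
ft_force: [-0.3, 1.2, -0.9]
grip_width: -0.0001
```

Request:
{"name": "move_arm", "arguments": {
  "increments": [
    {"grip":1,"linear":[0,0.2,0],"twist":0},
    {"grip":1,"linear":[0,0.2,0],"twist":0},
    {"grip":1,"linear":[0,0.1,0],"twist":0},
    {"grip":1,"linear":[0,0.0,0],"twist":0},
    {"grip":1,"linear":[0,0,0],"twist":0}
  ]
}}

```text
clock: 3.1
eef_pos: [0.4838, -0.0372, 0.1121]
tool_rot: [0.548, -0.443, 0.45, -0.548]
ft_force: [-0.7, 0.2, 0.8]
grip_width: 0.0002
```

```bash
python3 -c "
from h import *
st()
p,d=look('top');cv2.imwrite('pics/c2.png',cv2.resize(p[110:245,225:435],None,fx=3.8,fy=3.8,interpolation=cv2.INTER_CUBIC))"
```

```text
t 3.1 ts (np.float64(-65.3), np.float64(24.8)) z 112.1 yaw err deg 1.05 F [-0.7  0.2  0.8] g 0.0 [-0.07  0.29 -0.25  1.02 -0.01  1.29] tooly [ 0.007 -0.007 -1.   ]
```

View pics/c2.png

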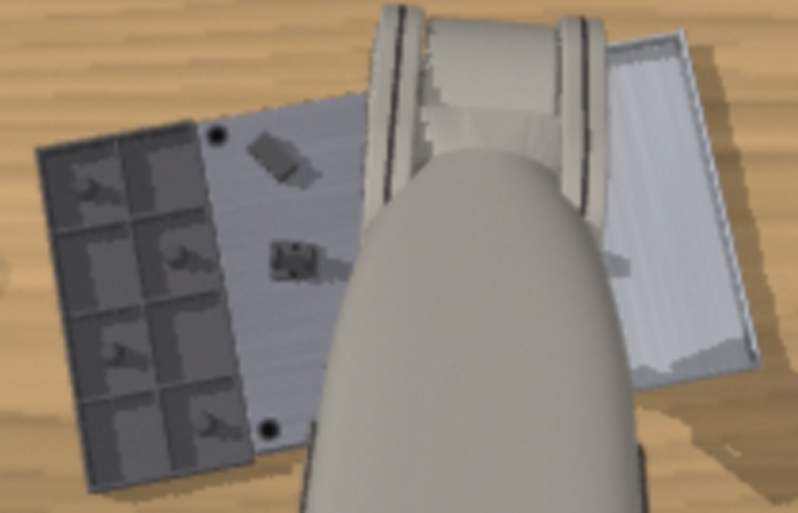

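Request:
{"name": "move_arm", "arguments": {
  "increments": [
    {"grip":1,"linear":[0,0.15,-0.03],"twist":0.009},
    {"grip":1,"linear":[0,0.1,0],"twist":0},
    {"grip":1,"linear":[0,0.06,0],"twist":0},
    {"grip":1,"linear":[0,0,0],"twist":0},
    {"grip":1,"linear":[0,0,0],"twist":0}
  ]
}}

```text
clock: 3.65
eef_pos: [0.4867, -0.0377, 0.0578]
tool_rot: [-0.541, 0.442, -0.459, 0.549]
ft_force: [-0.9, 0.0, -0.1]
grip_width: 0.0001
```

```bash
python3 -c "
from h import *
st()"
```

```text
t 3.65 ts (np.float64(-62.5), np.float64(25.9)) z 57.8 yaw err deg 0.21 F [-0.9  0.  -0.1] g 0.0 [-0.07  0.35 -0.33  0.86 -0.01  1.31] tooly [ 0.025 -0.008 -1.   ]
```

Request:
{"name": "move_arm", "arguments": {
  "increments": [
    {"grip":1,"linear":[0,0.05,-0.03],"twist":0},
    {"grip":1,"linear":[0,0.04,-0.03],"twist":0},
    {"grip":1,"linear":[0.02,0.01,0],"twist":0},
    {"grip":1,"linear":[0.04,0,0],"twist":0},
    {"grip":1,"linear":[0.05,0,0],"twist":0}
  ]
}}

```text
clock: 4.15
eef_pos: [0.481, -0.0624, 0.0396]
tool_rot: [-0.541, 0.44, -0.46, 0.55]
ft_force: [-0.3, 0.2, -0.6]
grip_width: -0.0002
```

```bash
python3 -c "
from h import *
st()
p,d=look('side');cv2.imwrite('pics/s2.png',cv2.resize(p[140:260,240:370],None,fx=4.5,fy=4.5,interpolation=cv2.INTER_CUBIC))"
```

```text
t 4.15 ts (np.float64(-72.7), np.float64(49.0)) z 39.6 yaw err deg 0.36 F [-0.3  0.2 -0.6] g -0.0 [-0.13  0.37 -0.37  0.8  -0.    1.25] tooly [ 0.031 -0.008 -0.999]
```

View pics/s2.png

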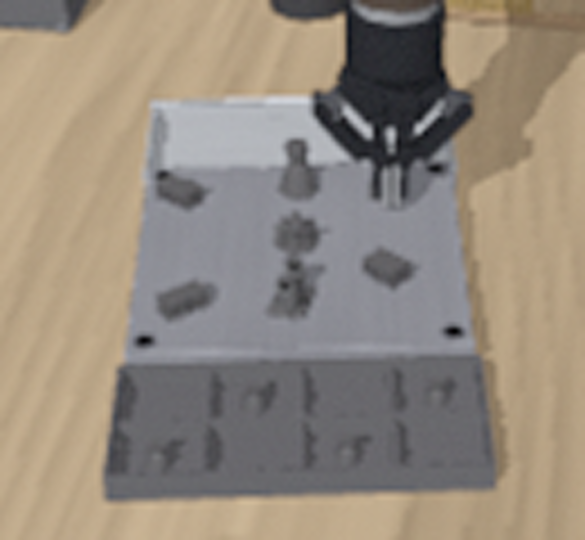

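Request:
{"name": "move_arm", "arguments": {
  "increments": [
    {"grip":1,"linear":[0.05,0.004,0],"twist":0},
    {"grip":1,"linear":[0.055,0,0],"twist":0},
    {"grip":1,"linear":[0.055,0,0],"twist":0},
    {"grip":1,"linear":[0.055,0,0],"twist":0},
    {"grip":1,"linear":[0.055,0,0],"twist":0}
  ]
}}

```text
clock: 4.7
eef_pos: [0.4935, -0.1222, 0.0402]
tool_rot: [-0.54, 0.439, -0.462, 0.55]
ft_force: [0.5, -0.7, -0.3]
grip_width: 0.0001
```

```bash
python3 -c "
from h import *
st()"
```

```text
t 4.7 ts (np.float64(-71.4), np.float64(110.2)) z 40.2 yaw err deg 0.21 F [ 0.5 -0.7 -0.3] g 0.0 [-0.24  0.4  -0.31  0.82 -0.    1.14] tooly [ 0.033 -0.01  -0.999]
```

Request:
{"name": "move_arm", "arguments": {
  "increments": [
    {"grip":1,"linear":[0.05,0,0],"twist":0},
    {"grip":1,"linear":[0.04,0,0],"twist":0},
    {"grip":1,"linear":[0,0,0],"twist":0},
    {"grip":1,"linear":[0,-0.15,0],"twist":0},
    {"grip":1,"linear":[-0.05,-0.2,0],"twist":0}
  ]
}}

```text
clock: 5.2
eef_pos: [0.489, -0.1328, 0.1061]
tool_rot: [-0.541, 0.444, -0.459, 0.547]
ft_force: [0.9, 0.3, 0.1]
grip_width: 0.0
```

Request:
{"name": "move_arm", "arguments": {
  "increments": [
    {"grip":1,"linear":[-0.2,-0.05,0],"twist":0},
    {"grip":1,"linear":[-0.2,0,0],"twist":0},
    {"grip":1,"linear":[-0.2,0,0],"twist":0},
    {"grip":1,"linear":[-0.2,0,0],"twist":0},
    {"grip":1,"linear":[-0.1,0,0],"twist":0}
  ]
}}

```text
clock: 5.7
eef_pos: [0.46, 0.0482, 0.121]
tool_rot: [-0.536, 0.442, -0.465, 0.549]
ft_force: [0.6, -0.4, -0.3]
grip_width: -0.0
```

```bash
python3 -c "
from h import *
st()
p,d=look('top');cv2.imwrite('pics/c3.png',cv2.resize(p[110:245,225:435],None,fx=3.8,fy=3.8,interpolation=cv2.INTER_CUBIC))"
```

```text
t 5.7 ts (np.float64(-73.0), np.float64(-63.5)) z 121.0 yaw err deg -0.35 F [ 0.6 -0.4 -0.3] g -0.0 [ 0.11  0.22 -0.32  0.99 -0.01  1.5 ] tooly [ 0.036 -0.007 -0.999]
```

View pics/c3.png

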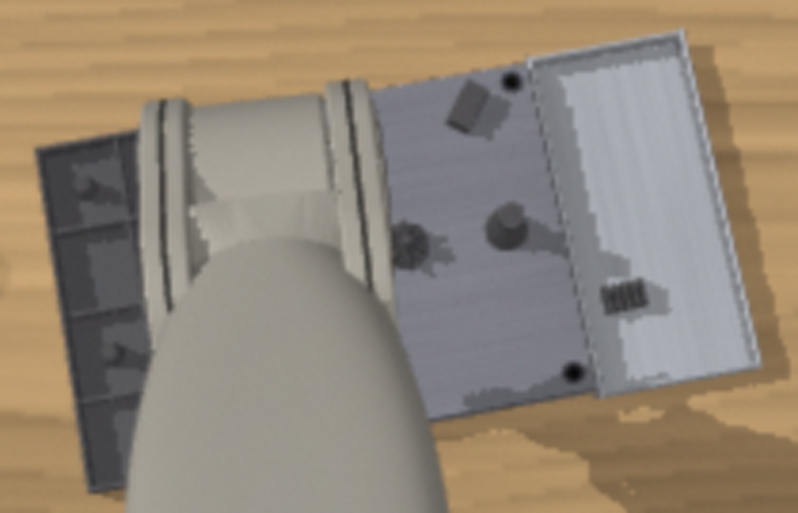

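Request:
{"name": "move_arm", "arguments": {
  "increments": [
    {"grip":1,"linear":[-0.06,0.18,0.02],"twist":0},
    {"grip":1,"linear":[0,0.12,0],"twist":0},
    {"grip":1,"linear":[0,0.08,0],"twist":0},
    {"grip":1,"linear":[0,0.03,0],"twist":0},
    {"grip":1,"linear":[0,0,0],"twist":0}
  ]
}}

```text
clock: 6.25
eef_pos: [0.4653, 0.0655, 0.0382]
tool_rot: [-0.537, 0.439, -0.462, 0.552]
ft_force: [-0.5, 0.2, 0.1]
grip_width: -0.0003
```

```bash
python3 -c "
from h import *
st()"
```

```text
t 6.25 ts (np.float64(-64.6), np.float64(-79.5)) z 38.2 yaw err deg 0.19 F [-0.5  0.2  0.1] g -0.0 [ 0.15  0.34 -0.42  0.77 -0.01  1.53] tooly [ 0.04  -0.005 -0.999]
```

Request:
{"name": "move_arm", "arguments": {
  "increments": [
    {"grip":1,"linear":[0.05,0,0],"twist":0},
    {"grip":1,"linear":[0.055,0,-0.003],"twist":0},
    {"grip":1,"linear":[0.055,0,-0.003],"twist":0},
    {"grip":1,"linear":[0.055,0,-0.003],"twist":0},
    {"grip":1,"linear":[0.055,0,-0.003],"twist":0}
  ]
}}

```text
clock: 6.75
eef_pos: [0.4759, 0.0075, 0.042]
tool_rot: [-0.536, 0.437, -0.464, 0.554]
ft_force: [0.5, -0.3, 0.2]
grip_width: -0.0003
```

Request:
{"name": "move_arm", "arguments": {
  "increments": [
    {"grip":1,"linear":[0.055,0,-0.003],"twist":0},
    {"grip":1,"linear":[0.055,0,-0.003],"twist":0},
    {"grip":1,"linear":[0.055,0,-0.003],"twist":0},
    {"grip":1,"linear":[0.055,0,-0.003],"twist":0},
    {"grip":1,"linear":[0.055,0,-0.003],"twist":0}
  ]
}}

```text
clock: 7.25
eef_pos: [0.4842, -0.053, 0.0432]
tool_rot: [-0.535, 0.437, -0.465, 0.554]
ft_force: [0.1, -0.5, -0.8]
grip_width: -0.0003
```

```bash
python3 -c "
from h import *
st()
p,d=look('side');cv2.imwrite('pics/s3.png',cv2.resize(p[140:260,240:370],None,fx=4.5,fy=4.5,interpolation=cv2.INTER_CUBIC))"
```

```text
t 7.25 ts (np.float64(-67.8), np.float64(40.5)) z 43.2 yaw err deg 0.09 F [ 0.1 -0.5 -0.8] g -0.0 [-0.11  0.36 -0.38  0.79  0.    1.27] tooly [ 0.047 -0.005 -0.999]
```

View pics/s3.png

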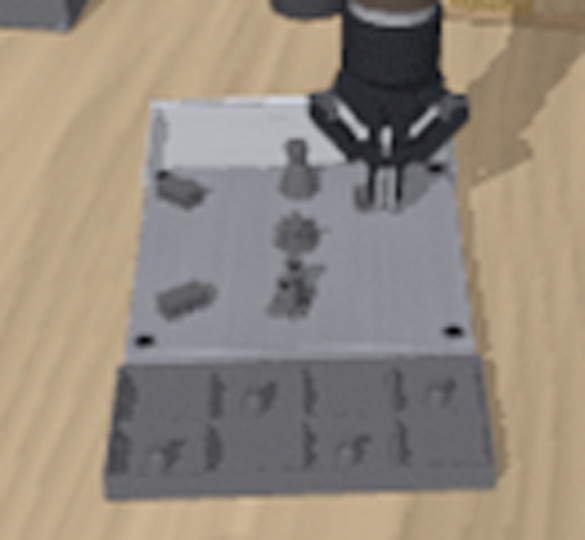

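Request:
{"name": "move_arm", "arguments": {
  "increments": [
    {"grip":1,"linear":[-0.07,0,0],"twist":0},
    {"grip":1,"linear":[-0.02,0.015,0.04],"twist":0},
    {"grip":1,"linear":[0,0.015,0.02],"twist":0},
    {"grip":1,"linear":[0,0,0],"twist":0},
    {"grip":1,"linear":[0,0,0],"twist":0}
  ]
}}

```text
clock: 7.8
eef_pos: [0.4942, -0.0325, 0.0367]
tool_rot: [-0.535, 0.437, -0.465, 0.553]
ft_force: [0.4, 0.3, 0.7]
grip_width: 0.0001
```

```bash
python3 -c "
from h import *
st()
p,d=look('side');np.save('sd.npy',d)
P=pts('side',d);m=(P[...,2]>.036)&(P[...,2]<.047)
r=P[...,:2]-C;t=r@E*1000;s=r@U*1000
m&=(abs(t+55)<35)&(s>20)&(s<120)
print(m.sum());
for q in sorted(zip(t[m].round(),s[m].round(),(P[...,2][m]*1000).round()),key=lambda k:k[1])[::3]:print(*q,end=' | ')"
```

```text
t 7.8 ts (np.float64(-54.2), np.float64(22.1)) z 36.7 yaw err deg 0.07 F [0.4 0.3 0.7] g 0.0 [-0.06  0.38 -0.36  0.78 -0.    1.32] tooly [ 0.047 -0.006 -0.999]
6
-72.0 53.0 39.0 | -76.0 55.0 42.0 |
```

```bash
python3 -c "
from h import *
d=np.load('sd.npy');P=pts('side',d)
r=P[...,:2]-C;t=r@E*1000;s=r@U*1000;z=P[...,2]*1000
m=(z>33)&(z<150)&(abs(t+50)<45)&(s>-10)&(s<120)
v,u=np.where(m)
for vv in range(v.min(),v.max()+1):
  print(vv,[(uu,int(t[vv,uu]),int(s[vv,uu]),int(z[vv,uu])) for uu in u[v==vv] if z[vv,uu]<60])
" | cut -c1-420
python3 -c "
import sys;sys.path.insert(0,'.')
from h import *
p,d=look('side');cv2.imwrite('pics/s4.png',cv2.resize(p[140:210,290:360],None,fx=8,fy=8,interpolation=cv2.INTER_CUBIC))"
```

```text
161 []
162 []
163 []
164 []
165 []
166 []
167 []
168 []
169 []
170 []
171 []
172 []
173 []
174 []
175 []
176 [(np.int64(308), -8, 81, 56)]
177 [(np.int64(307), -5, 76, 55), (np.int64(308), -8, 78, 54)]
178 [(np.int64(308), -8, 80, 48), (np.int64(309), -11, 80, 48)]
179 [(np.int64(308), -8, 81, 43), (np.int64(309), -11, 80, 44)]
180 [(np.int64(308), -8, 71, 45), (np.int64(309), -11, 80, 40), (np.int64(310), -15, 87, 35)]
181 [(np.int64(308), -8, 76, 38), (np.int64(309), -11, 75, 39), (np.int64(310), -15, 82, 34)]
182 [(np.int64(308), -7, 76, 34), (np.int64(309), -11, 77, 33), (np.int64(310), -15, 76, 33), (np.int64(327), -75, 58, 43), (np.int64(328), -79, 54, 45)]
183 [(np.int64(308), -7, 70, 33), (np.int64(309), -11, 69, 34), (np.int64(326), -72, 54, 42), (np.int64(327), -75, 55, 41), (np.int64(328), -79, 54, 41)]
184 [(np.int64(326), -71, 53, 38), (np.int64(328), -79, 57, 35)]
185 [(np.int64(318), -43, 15, 59), (np.int64(320), -50, 15, 59), (np.int64(326), -71, 52, 35)]
186 [(np.int64(318), -43, 19, 53), (np.int64(319), -46, 16, 55), (np.int64(320), -49, 16, 55), (np.int64(321), -53
[... 834 characters left out ...]
.int64(323), -60, 12, 45), (np.int64(324), -63, 15, 42), (np.int64(325), -67, 13, 43)]
190 [(np.int64(308), -8, 9, 44), (np.int64(309), -11, 10, 43), (np.int64(310), -15, 6, 46), (np.int64(320), -49, 9, 43), (np.int64(321), -53, 18, 36), (np.int64(322), -56, 11, 41), (np.int64(323), -60, 12, 40)]
191 [(np.int64(308), -8, -4, 49), (np.int64(309), -11, 12, 38), (np.int64(310), -15, 3, 44)]
192 [(np.int64(308), -8, 0, 42), (np.int64(309), -11, 0, 42), (np.int64(310), -14, 9, 35)]
193 [(np.int64(308), -7, 4, 34), (np.int64(309), -11, 2, 36), (np.int64(310), -14, 5, 34), (np.int64(324), -63, 4, 33)]
194 [(np.int64(309), -11, 0, 34), (np.int64(310), -14, -2, 35)]
195 [(np.int64(331), -86, -8, 33)]
```

View pics/s4.png

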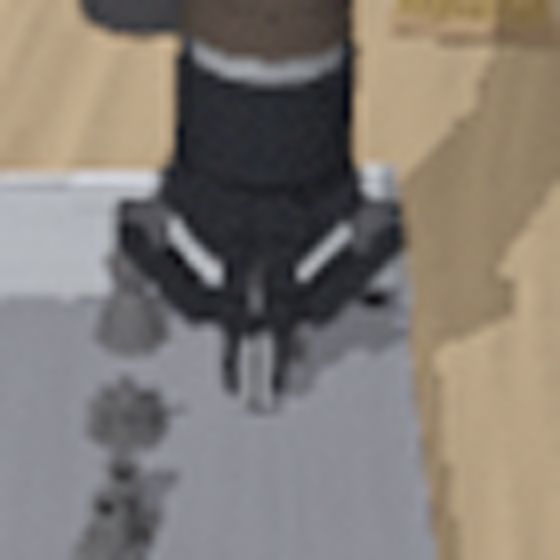

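Request:
{"name": "move_arm", "arguments": {
  "increments": [
    {"grip":1,"linear":[0.01,0,-0.045],"twist":0},
    {"grip":1,"linear":[0.04,0.002,-0.005],"twist":0},
    {"grip":1,"linear":[0.055,0.003,-0.002],"twist":0},
    {"grip":1,"linear":[0.055,0.002,-0.002],"twist":0},
    {"grip":1,"linear":[0.055,0.002,-0.002],"twist":0}
  ]
}}

```text
clock: 8.4
eef_pos: [0.49, -0.0798, 0.0353]
tool_rot: [-0.535, 0.437, -0.465, 0.553]
ft_force: [0.2, 0.0, 0.3]
grip_width: -0.0003
```

```bash
python3 -c "
from h import *
st()"
```

```text
t 8.4 ts (np.float64(-67.0), np.float64(67.8)) z 35.3 yaw err deg 0.12 F [0.2 0.  0.3] g -0.0 [-0.16  0.38 -0.36  0.78  0.    1.22] tooly [ 0.047 -0.006 -0.999]
```

Request:
{"name": "move_arm", "arguments": {
  "increments": [
    {"grip":1,"linear":[0.055,0,0.002],"twist":0},
    {"grip":1,"linear":[0.055,0,0],"twist":0},
    {"grip":1,"linear":[0.055,0,0],"twist":0},
    {"grip":1,"linear":[0.055,0,0],"twist":0},
    {"grip":1,"linear":[0.055,0,0],"twist":0}
  ]
}}

```text
clock: 8.9
eef_pos: [0.5017, -0.1404, 0.0361]
tool_rot: [-0.535, 0.437, -0.466, 0.553]
ft_force: [0.3, -0.5, -0.3]
grip_width: 0.0002
```

Request:
{"name": "move_arm", "arguments": {
  "increments": [
    {"grip":1,"linear":[0.03,0,0],"twist":0},
    {"grip":1,"linear":[0,0,0],"twist":0},
    {"grip":1,"linear":[-0.02,-0.18,0],"twist":0},
    {"grip":1,"linear":[-0.1,-0.22,0],"twist":0},
    {"grip":1,"linear":[-0.15,-0.05,0.15],"twist":0}
  ]
}}

```text
clock: 9.4
eef_pos: [0.5142, -0.0906, 0.1257]
tool_rot: [-0.535, 0.443, -0.465, 0.549]
ft_force: [0.8, -0.4, -0.9]
grip_width: 0.0001
```

```bash
cat >> h.py <<'E'
def panlook():
    p,d=look('top');P=pts('top',d);r=P[...,:2]-C;t=r@E*1000;s=r@U*1000;z=P[...,2]*1000
    m=((p.max(2)<115)&(abs(t)<122)&(s>132)&(s<240)&(z<60)).astype(np.uint8)
    k,l,st_,c=cv2.connectedComponentsWithStats(m)
    for i in range(1,k):
        if st_[i,4]>20:q=l==i;print("pan blob n",st_[i,4],"t",np.percentile(t[q],[2,50,98]).round(),"s",np.percentile(s[q],[2,50,98]).round(),"z",np.percentile(z[q],[5,50,95]).round())
    m=((z>38)&(z<80)&(abs(t)<124)&(abs(s)<126)).astype(np.uint8);k,l,st_,c=cv2.connectedComponentsWithStats(m)
    for i in range(1,k):
        if st_[i,4]>15:q=l==i;print("plate blob n",st_[i,4],"ts",t[q].mean().round(),s[q].mean().round(),"z",np.percentile(z[q],95).round())
    return p
E
python3 -c "
from h import *
st();p=panlook();cv2.imwrite('pics/c5.png',cv2.resize(p[110:245,225:435],None,fx=3.8,fy=3.8,interpolation=cv2.INTER_CUBIC))"
```

```text
t 9.4 ts (np.float64(-45.3), np.float64(82.9)) z 125.7 yaw err deg -0.57 F [ 0.8 -0.4 -0.9] g 0.0 [-0.18  0.33 -0.17  1.04  0.    1.22] tooly [ 0.037 -0.005 -0.999]
plate blob n 83 ts 95.0 74.0 z 49.0
plate blob n 85 ts 83.0 -74.0 z 49.0
plate blob n 73 ts 1.0 9.0 z 56.0
plate blob n 21 ts 8.0 -83.0 z 66.0
plate blob n 17 ts -0.0 -60.0 z 64.0
```

Request:
{"name": "move_arm", "arguments": {
  "increments": [
    {"grip":1,"linear":[-0.06,0,0.17],"twist":-0.005},
    {"grip":1,"linear":[-0.06,0,0.17],"twist":0},
    {"grip":1,"linear":[-0.06,0,0.17],"twist":0},
    {"grip":1,"linear":[-0.05,0,0.14],"twist":0},
    {"grip":1,"linear":[0,0,0],"twist":0}
  ]
}}

```text
clock: 9.95
eef_pos: [0.6423, -0.0071, 0.1323]
tool_rot: [-0.537, 0.435, -0.459, 0.558]
ft_force: [-0.3, 0.2, 0.4]
grip_width: -0.0001
```

```bash
python3 -c "
from h import *
st();p=panlook();cv2.imwrite('pics/c5.png',cv2.resize(p[110:245,225:435],None,fx=3.8,fy=3.8,interpolation=cv2.INTER_CUBIC))"
```

```text
t 9.95 ts (np.float64(96.1), np.float64(24.4)) z 132.3 yaw err deg 0.88 F [-0.3  0.2  0.4] g -0.0 [-0.01  0.54  0.19  1.17  0.    1.36] tooly [ 0.045  0.001 -0.999]
pan blob n 136 t [-79. -63. -50.] s [136. 155. 177.] z [ 3. 16. 25.]
```

Request:
{"name": "move_arm", "arguments": {
  "increments": [
    {"grip":1,"linear":[0.03,0.2,-0.03],"twist":0.012},
    {"grip":1,"linear":[0,0.15,-0.01],"twist":0},
    {"grip":1,"linear":[0,0.08,0],"twist":0},
    {"grip":1,"linear":[0,0.02,0],"twist":0},
    {"grip":1,"linear":[0,0,0],"twist":0}
  ]
}}

```text
clock: 10.5
eef_pos: [0.633, -0.017, 0.0388]
tool_rot: [-0.533, 0.444, -0.465, 0.551]
ft_force: [-0.3, 0.3, 0.5]
grip_width: 0.0002
```

```bash
python3 -c "
from h import *
st()"
```

```text
t 10.5 ts (np.float64(85.1), np.float64(32.4)) z 38.8 yaw err deg -0.58 F [-0.3  0.3  0.5] g 0.0 [-0.03  0.61  0.05  0.97  0.    1.37] tooly [ 0.039  0.    -0.999]
```

Request:
{"name": "move_arm", "arguments": {
  "increments": [
    {"grip":1,"linear":[0.0,0.006,0.035],"twist":-0.004},
    {"grip":1,"linear":[0.03,0.005,0.01],"twist":0},
    {"grip":1,"linear":[0.05,0.002,0],"twist":0},
    {"grip":1,"linear":[0.055,0.002,0],"twist":0},
    {"grip":1,"linear":[0.055,0.002,0],"twist":0}
  ]
}}

```text
clock: 11.0
eef_pos: [0.6526, -0.0549, 0.0408]
tool_rot: [-0.534, 0.439, -0.464, 0.554]
ft_force: [-0.5, 0.3, 0.9]
grip_width: -0.0001
```

```bash
python3 -c "
from h import *
st();p,d=look('side');cv2.imwrite('pics/s5.png',cv2.resize(p[140:240,260:360],None,fx=5.5,fy=5.5,interpolation=cv2.INTER_CUBIC))"
```

```text
t 11.0 ts (np.float64(97.3), np.float64(73.3)) z 40.8 yaw err deg 0.01 F [-0.5  0.3  0.9] g -0.0 [-0.09  0.64  0.11  0.99  0.    1.3 ] tooly [ 0.046 -0.    -0.999]
```

View pics/s5.png

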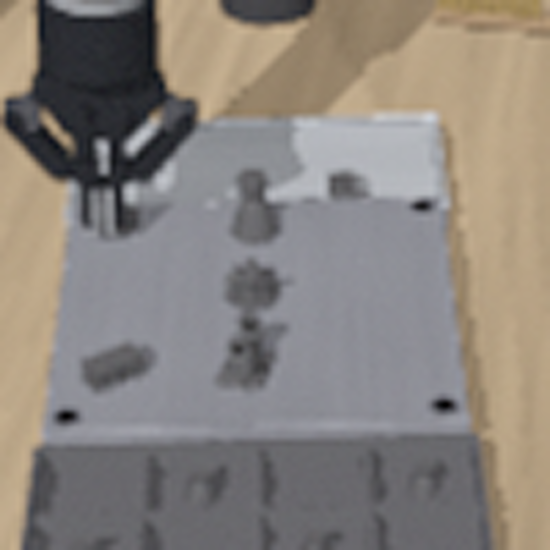

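Request:
{"name": "move_arm", "arguments": {
  "increments": [
    {"grip":1,"linear":[0.05,0.008,-0.004],"twist":0},
    {"grip":1,"linear":[0.055,0.006,-0.006],"twist":0},
    {"grip":1,"linear":[0.055,0.004,-0.004],"twist":0},
    {"grip":1,"linear":[0.055,0.003,0],"twist":0},
    {"grip":1,"linear":[0.045,0.003,0],"twist":0}
  ]
}}

```text
clock: 11.55
eef_pos: [0.6601, -0.114, 0.0362]
tool_rot: [-0.533, 0.439, -0.466, 0.553]
ft_force: [0.6, -0.3, -0.4]
grip_width: 0.0003
```

Request:
{"name": "move_arm", "arguments": {
  "increments": [
    {"grip":1,"linear":[0,0,0],"twist":0},
    {"grip":1,"linear":[0,-0.2,0],"twist":0},
    {"grip":1,"linear":[-0.1,-0.22,0],"twist":0},
    {"grip":1,"linear":[-0.2,0,0],"twist":0},
    {"grip":1,"linear":[-0.2,0,0],"twist":0}
  ]
}}

```text
clock: 12.05
eef_pos: [0.6381, -0.0203, 0.1196]
tool_rot: [-0.531, 0.443, -0.468, 0.55]
ft_force: [0.2, 0.5, -0.6]
grip_width: -0.0002
```

Request:
{"name": "move_arm", "arguments": {
  "increments": [
    {"grip":1,"linear":[-0.2,0,0],"twist":0},
    {"grip":1,"linear":[-0.2,0,0],"twist":0},
    {"grip":1,"linear":[-0.2,0,0],"twist":0},
    {"grip":1,"linear":[-0.05,0,0],"twist":0},
    {"grip":1,"linear":[0,0,0],"twist":0}
  ]
}}

```text
clock: 12.55
eef_pos: [0.6145, 0.1188, 0.1208]
tool_rot: [-0.531, 0.441, -0.466, 0.554]
ft_force: [0.0, -0.4, 0.9]
grip_width: -0.0001
```

```bash
python3 -c "
from h import *
st();p=panlook();cv2.imwrite('pics/c6.png',cv2.resize(p[110:245,225:435],None,fx=3.8,fy=3.8,interpolation=cv2.INTER_CUBIC))"
```

```text
t 12.55 ts (np.float64(91.9), np.float64(-104.5)) z 120.8 yaw err deg -0.41 F [ 0.  -0.4  0.9] g -0.0 [ 0.19  0.51  0.12  1.12 -0.01  1.59] tooly [ 0.048  0.001 -0.999]
pan blob n 95 t [ 79.  95. 118.] s [135. 142. 154.] z [ 1. 15. 24.]
pan blob n 158 t [-79. -62. -48.] s [133. 154. 178.] z [ 3. 16. 24.]
plate blob n 91 ts -3.0 82.0 z 77.0
plate blob n 77 ts 2.0 8.0 z 56.0
```

View pics/c6.png

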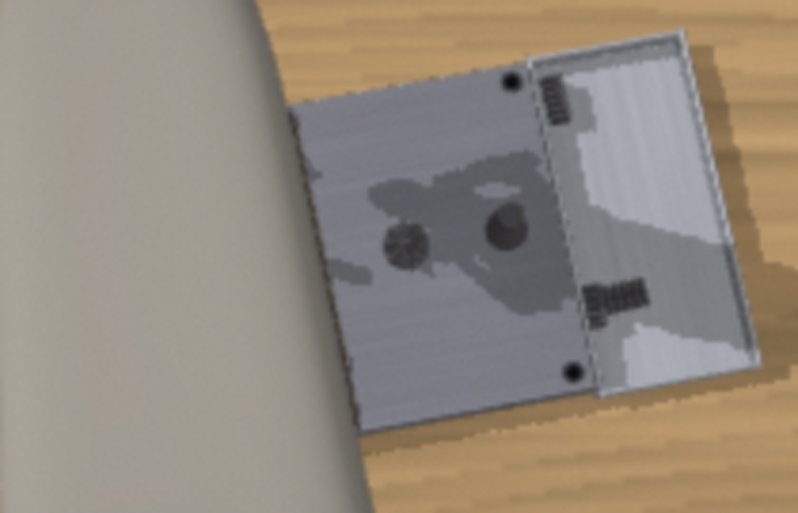

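Request:
{"name": "move_arm", "arguments": {
  "increments": [
    {"grip":1,"linear":[-0.035,0.19,-0.015],"twist":0},
    {"grip":1,"linear":[0,0.13,0],"twist":0},
    {"grip":1,"linear":[0,0.06,0],"twist":0},
    {"grip":1,"linear":[0,0.02,0],"twist":0},
    {"grip":1,"linear":[0,0,0],"twist":0}
  ]
}}

```text
clock: 13.1
eef_pos: [0.6179, 0.1186, 0.0405]
tool_rot: [-0.528, 0.442, -0.47, 0.552]
ft_force: [-0.3, 0.4, 0.3]
grip_width: -0.0
```

```bash
python3 -c "
from h import *
st()"
```

```text
t 13.1 ts (np.float64(95.2), np.float64(-103.7)) z 40.5 yaw err deg -0.91 F [-0.3  0.4  0.3] g -0.0 [ 0.19  0.59  0.02  0.95 -0.01  1.6 ] tooly [ 0.053  0.    -0.999]
```

Request:
{"name": "move_arm", "arguments": {
  "increments": [
    {"grip":1,"linear":[-0.02,0.01,-0.045],"twist":-0.007},
    {"grip":1,"linear":[0.0,0.006,-0.01],"twist":0},
    {"grip":1,"linear":[0.03,0.003,0],"twist":0},
    {"grip":1,"linear":[0.05,0.003,0],"twist":0},
    {"grip":1,"linear":[0.055,0.004,0],"twist":0}
  ]
}}

```text
clock: 13.6
eef_pos: [0.6137, 0.0933, 0.0391]
tool_rot: [-0.53, 0.435, -0.467, 0.558]
ft_force: [-0.1, -0.0, -0.0]
grip_width: 0.0001
```

```bash
python3 -c "
from h import *
st()"
```

```text
t 13.6 ts (np.float64(86.4), np.float64(-79.6)) z 39.1 yaw err deg 0.02 F [-0.1 -0.  -0. ] g 0.0 [ 0.15  0.57 -0.02  0.92 -0.01  1.54] tooly [ 0.06   0.002 -0.998]
```

Request:
{"name": "move_arm", "arguments": {
  "increments": [
    {"grip":1,"linear":[0.055,0.005,0],"twist":0},
    {"grip":1,"linear":[0.055,0.005,0],"twist":0},
    {"grip":1,"linear":[0.055,0.005,0],"twist":0},
    {"grip":1,"linear":[0.055,0.004,0],"twist":0},
    {"grip":1,"linear":[0.055,0.004,0],"twist":0}
  ]
}}

```text
clock: 14.1
eef_pos: [0.6259, 0.0333, 0.0356]
tool_rot: [-0.529, 0.435, -0.468, 0.558]
ft_force: [-0.6, 1.5, 0.4]
grip_width: 0.0003
```

```bash
python3 -c "
from h import *
st();p,d=look('side');cv2.imwrite('pics/s6.png',cv2.resize(p[140:240,260:360],None,fx=5.5,fy=5.5,interpolation=cv2.INTER_CUBIC))"
```

```text
t 14.1 ts (np.float64(87.3), np.float64(-18.3)) z 35.6 yaw err deg -0.1 F [-0.6  1.5  0.4] g 0.0 [ 0.05  0.59 -0.01  0.92 -0.    1.44] tooly [ 0.062  0.002 -0.998]
```

View pics/s6.png

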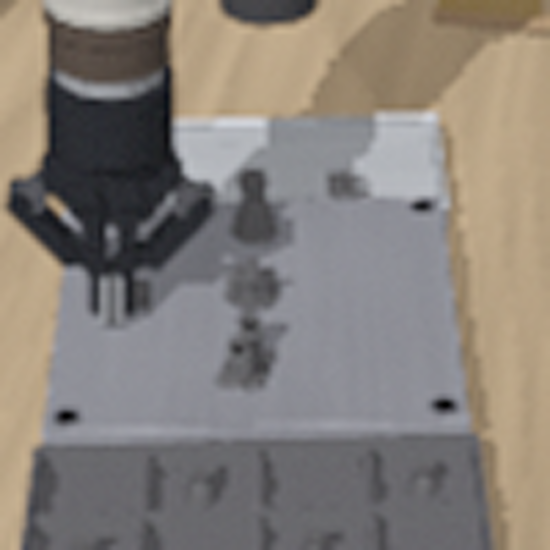

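Request:
{"name": "move_arm", "arguments": {
  "increments": [
    {"grip":1,"linear":[-0.06,0,0],"twist":0},
    {"grip":1,"linear":[-0.01,-0.005,-0.04],"twist":0},
    {"grip":1,"linear":[0,0,0],"twist":0},
    {"grip":1,"linear":[0.03,0,0],"twist":0},
    {"grip":1,"linear":[0.04,0,0],"twist":0}
  ]
}}

```text
clock: 14.65
eef_pos: [0.6164, 0.0312, 0.0353]
tool_rot: [-0.53, 0.436, -0.468, 0.557]
ft_force: [0.2, 0.2, -0.6]
grip_width: -0.0
```

```bash
python3 -c "
from h import *
st()"
```

```text
t 14.65 ts (np.float64(77.6), np.float64(-18.1)) z 35.3 yaw err deg -0.08 F [ 0.2  0.2 -0.6] g -0.0 [ 0.05  0.57 -0.03  0.9  -0.    1.44] tooly [ 0.06   0.    -0.998]
```

Request:
{"name": "move_arm", "arguments": {
  "increments": [
    {"grip":1,"linear":[0.05,0,0],"twist":0},
    {"grip":1,"linear":[0.055,0,0],"twist":0},
    {"grip":1,"linear":[0.055,0,0],"twist":0},
    {"grip":1,"linear":[0.055,0,0],"twist":0},
    {"grip":1,"linear":[0.055,0,0],"twist":0}
  ]
}}

```text
clock: 15.15
eef_pos: [0.6275, -0.0269, 0.0361]
tool_rot: [-0.53, 0.435, -0.468, 0.557]
ft_force: [-0.1, 0.4, 0.3]
grip_width: 0.0002
```

```bash
python3 -c "
from h import *
st();p,d=look('side')
P=pts('side',d);r=P[...,:2]-C;t=r@E*1000;s=r@U*1000;z=P[...,2]*1000
m=(z>34)&(z<48)&(t>40)&(t<125)&(s>20)&(s<120)
print(sorted(zip(t[m].round().astype(int),s[m].round().astype(int),z[m].round().astype(int))))"
```

```text
t 15.15 ts (np.float64(77.9), np.float64(41.1)) z 36.1 yaw err deg -0.1 F [-0.1  0.4  0.3] g 0.0 [-0.04  0.59 -0.    0.92  0.    1.34] tooly [ 0.061  0.    -0.998]
[(np.int64(62), np.int64(47), np.int64(47)), (np.int64(65), np.int64(32), np.int64(44)), (np.int64(65), np.int64(35), np.int64(47)), (np.int64(69), np.int64(35), np.int64(47)), (np.int64(69), np.int64(36), np.int64(42)), (np.int64(72), np.int64(30), np.int64(46)), (np.int64(73), np.int64(30), np.int64(38)), (np.int64(73), np.int64(33), np.int64(40)), (np.int64(76), np.int64(30), np.int64(42)), (np.int64(76), np.int64(32), np.int64(36)), (np.int64(76), np.int64(32), np.int64(44)), (np.int64(79), np.int64(29), np.int64(38)), (np.int64(79), np.int64(31), np.int64(46)), (np.int64(80), np.int64(34), np.int64(40)), (np.int64(82), np.int64(31), np.int64(46)), (np.int64(83), np.int64(36), np.int64(46)), (np.int64(86), np.int64(32), np.int64(45)), (np.int64(86), np.int64(37), np.int64(46)), (np.int64(91), np.int64(51), np.int64(41)), (np.int64(91), np.int64(52), np.int64(36)), (np.int64(91), np.int64(52), np.int64(45)), (np.int64(91), np.int64(60), np.int64(44)), (np.int64(91), np.int64(65), np.int64(45)), (np.int64(94), np.int64(49), np.int64(47)), (np.int64(94), np.int64(56), np.int64(47)), (np.int64(95), np.int64(53), np.int64(35)), (np.int64(95), np.int64(55), np.int64(39)), (np.int64(95), np.int64(63), np.int64(46))]
```

Request:
{"name": "move_arm", "arguments": {
  "increments": [
    {"grip":1,"linear":[0.055,0,0],"twist":0},
    {"grip":1,"linear":[0.055,0,0],"twist":0},
    {"grip":1,"linear":[0.055,0,0],"twist":0},
    {"grip":1,"linear":[0.055,0,0],"twist":0},
    {"grip":1,"linear":[0.055,0,0],"twist":0}
  ]
}}

```text
clock: 15.7
eef_pos: [0.6384, -0.0872, 0.0367]
tool_rot: [-0.53, 0.436, -0.469, 0.557]
ft_force: [-0.8, 0.5, 0.1]
grip_width: -0.0001
```

Request:
{"name": "move_arm", "arguments": {
  "increments": [
    {"grip":1,"linear":[0.055,0,0],"twist":0},
    {"grip":1,"linear":[0.055,0,0],"twist":0},
    {"grip":1,"linear":[0,0,0],"twist":0},
    {"grip":1,"linear":[0,-0.2,0],"twist":0},
    {"grip":1,"linear":[-0.02,-0.24,0],"twist":0}
  ]
}}

```text
clock: 16.2
eef_pos: [0.6312, -0.1087, 0.1174]
tool_rot: [-0.532, 0.442, -0.465, 0.553]
ft_force: [0.8, 0.5, 0.6]
grip_width: -0.0001
```

Request:
{"name": "move_arm", "arguments": {
  "increments": [
    {"grip":1,"linear":[-0.2,-0.1,0],"twist":0},
    {"grip":1,"linear":[-0.2,0,0],"twist":0},
    {"grip":1,"linear":[-0.2,0,0],"twist":0},
    {"grip":1,"linear":[-0.2,0,0],"twist":0},
    {"grip":1,"linear":[-0.2,0,0],"twist":0}
  ]
}}

```text
clock: 16.7
eef_pos: [0.6008, 0.0889, 0.1468]
tool_rot: [-0.526, 0.439, -0.473, 0.554]
ft_force: [0.2, 0.3, 0.2]
grip_width: 0.0001
```

Request:
{"name": "move_arm", "arguments": {
  "increments": [
    {"grip":1,"linear":[-0.2,0,0],"twist":0},
    {"grip":1,"linear":[-0.2,0,0],"twist":0},
    {"grip":1,"linear":[-0.2,0,0],"twist":0},
    {"grip":1,"linear":[-0.1,0,0],"twist":0},
    {"grip":1,"linear":[0,0,0],"twist":0}
  ]
}}

```text
clock: 17.2
eef_pos: [0.5733, 0.2395, 0.1461]
tool_rot: [-0.527, 0.437, -0.47, 0.558]
ft_force: [0.1, 0.3, -0.4]
grip_width: 0.0001
```

```bash
python3 -c "
from h import *
st();p=panlook();cv2.imwrite('pics/c7.png',p[60:300,100:560])"
```

```text
t 17.2 ts (np.float64(73.6), np.float64(-230.7)) z 146.1 yaw err deg -0.4 F [ 0.1  0.3 -0.4] g 0.0 [ 0.41  0.48  0.12  1.16 -0.02  1.8 ] tooly [ 0.064  0.003 -0.998]
pan blob n 96 t [ 66.  88. 116.] s [132. 141. 152.] z [ 4. 28. 41.]
pan blob n 148 t [-79. -63. -50.] s [133. 152. 177.] z [ 4. 16. 24.]
plate blob n 90 ts -3.0 83.0 z 77.0
plate blob n 77 ts 1.0 9.0 z 55.0
plate blob n 20 ts 7.0 -84.0 z 64.0
```

View pics/c7.png

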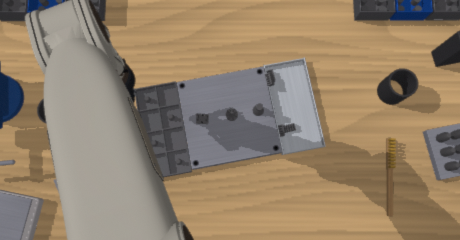

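```bash
python3 -c "
from h import *
for n in ('top','side'):
  p,d=look(n);P=pts(n,d);r=P[...,:2]-C;t=r@E*1000;s=r@U*1000;z=P[...,2]*1000
  m=(p.max(2)<125)&(t>50)&(t<122)&(s>122)&(s<170)&(z<70)&(z>5)
  v,u=np.where(m);print(n)
  for vv in range(v.min(),v.max()+1):print(' '.join(f'{int(t[vv,uu])},{int(s[vv,uu])},{int(z[vv,uu])}' for uu in u[v==vv]))
"
```

```text
top
116,126,25 119,143,7 113,146,22 113,149,20
114,126,21 112,137,21 112,140,19 111,142,22 112,146,17 111,149,18
109,124,28 113,135,11 111,138,14 111,140,13 110,143,15 110,146,13 107,147,21
107,130,23 111,135,9 106,136,20 99,135,40 105,141,21 106,145,17 104,147,21 104,150,20
105,127,21 98,126,39 98,129,40 97,132,41 96,134,41 97,138,36 98,142,31 101,147,20 100,149,22
100,122,29 97,124,36 97,127,35 97,130,33 98,133,29 94,134,38 94,137,38 95,141,32 99,146,19 98,149,21
96,124,29 97,128,25 93,129,36 91,131,40 90,133,42 89,136,43 92,140,32 93,144,29 95,148,20
92,123,34 90,125,39 90,128,36 90,131,35 88,133,41 87,135,41 89,139,34 89,143,31 92,147,21 91,150,23
90,123,32 93,127,20 91,129,25 85,129,40 85,132,39 83,134,45 84,137,41 86,142,34 89,147,21 88,149,24
88,123,27 87,125,31 86,127,32 84,130,35 83,132,39 82,134,39 82,138,36 84,142,29 85,145,25 85,149,22 89,154,6
84,122,31 84,128,28 84,131,26 79,131,40 79,134,39 79,137,38 80,141,33 81,144,28 83,149,18 87,154,5
80,123,33 79,126,36 78,128,36 78,131,36 76,133,41 76,136,39 77,140,33 77,143,31 80,148,20 79,151,20
78,123,29 78,126,28 78,129,27 78,132,26 74,133,38 71,134,47 73,138,38 75,143,29 80,149,9 81,153,5
76,123,29 73,125,35 74,128,32 72,130,37 70,132,40 70,135,41 71,138,35 71,142,32
70,124,36 72,128,30 72,131,26 71,133,30 67,134,40 68,138,35 70,142,27
70,122,29 71,125,24 67,126,34 67,129,34 65,131,38 65,134,36 66,138,31 66,141,32 67,144,25
66,124,31 66,127,29 66,129,29 66,132,27 66,136,25 66,139,22
63,123,32 65,127,23 65,130,22 69,139,5
61,123,30 61,126,27
60,127,19
55,124,29
51,123,31
50,127,23
sideTraceback (most recent call last):
  File "<string>", line 7, in <module>
    for vv in range(v.min(),v.max()+1):print(' '.join(f'{int(t[vv,uu])},{int(s[vv,uu])},{int(z[vv,uu])}' for uu in u[v==vv]))
                    ~~~~~^^
    return umr_minimum(a, axis, None, out, keepdims, initial, where)
ValueError: zero-size array to reduction operation minimum which has no identity
```

Request:
{"name": "move_arm", "arguments": {
  "increments": [
    {"grip":1,"linear":[0.2,0,0.005],"twist":-0.003},
    {"grip":1,"linear":[0.2,0,0.005],"twist":0},
    {"grip":1,"linear":[0.2,0,0.005],"twist":0},
    {"grip":1,"linear":[0.2,0,0],"twist":0},
    {"grip":1,"linear":[0.2,0,0],"twist":0}
  ]
}}

```text
clock: 17.85
eef_pos: [0.6135, 0.0313, 0.1483]
tool_rot: [-0.528, 0.435, -0.47, 0.558]
ft_force: [0.9, -0.4, -0.1]
grip_width: 0.0002
```

Request:
{"name": "move_arm", "arguments": {
  "increments": [
    {"grip":1,"linear":[0.2,0.05,0],"twist":0},
    {"grip":1,"linear":[0.15,0.1,0],"twist":0},
    {"grip":1,"linear":[0,0.1,0],"twist":0},
    {"grip":1,"linear":[0,0,0],"twist":0},
    {"grip":1,"linear":[0,0,0],"twist":0}
  ]
}}

```text
clock: 18.35
eef_pos: [0.6294, -0.0576, 0.1001]
tool_rot: [-0.523, 0.44, -0.478, 0.552]
ft_force: [-0.7, 0.2, 0.5]
grip_width: 0.0001
```

```bash
python3 -c "
from h import *
st()"
```

```text
t 18.35 ts (np.float64(74.1), np.float64(71.6)) z 100.1 yaw err deg -1.57 F [-0.7  0.2  0.5] g 0.0 [-0.09  0.53  0.08  1.05  0.    1.32] tooly [ 0.068 -0.003 -0.998]
```

Request:
{"name": "move_arm", "arguments": {
  "increments": [
    {"grip":1,"linear":[0.03,0.15,0.01],"twist":-0.013},
    {"grip":1,"linear":[0.02,0.1,0],"twist":0},
    {"grip":1,"linear":[0,0.06,0],"twist":0},
    {"grip":1,"linear":[0,0.01,0],"twist":0},
    {"grip":1,"linear":[0,0,0],"twist":0}
  ]
}}

```text
clock: 18.85
eef_pos: [0.6409, -0.0671, 0.0415]
tool_rot: [-0.528, 0.429, -0.473, 0.56]
ft_force: [0.2, 0.1, 0.4]
grip_width: 0.0003
```

```bash
python3 -c "
from h import *
st()"
```

```text
t 18.85 ts (np.float64(83.7), np.float64(83.1)) z 41.5 yaw err deg 0.05 F [0.2 0.1 0.4] g 0.0 [-0.11  0.6   0.03  0.93  0.    1.28] tooly [ 0.077 -0.004 -0.997]
```

Request:
{"name": "move_arm", "arguments": {
  "increments": [
    {"grip":1,"linear":[0.02,0.018,-0.015],"twist":0},
    {"grip":1,"linear":[0.04,0.012,-0.005],"twist":0},
    {"grip":1,"linear":[0.04,0.005,0],"twist":0},
    {"grip":1,"linear":[0.035,0,0],"twist":0},
    {"grip":1,"linear":[0.035,0,0],"twist":0}
  ]
}}

```text
clock: 19.35
eef_pos: [0.6462, -0.1026, 0.0386]
tool_rot: [-0.527, 0.426, -0.474, 0.562]
ft_force: [0.7, -1.0, -0.3]
grip_width: 0.0001
```

```bash
python3 -c "
from h import *
st()"
```

```text
t 19.35 ts (np.float64(82.3), np.float64(119.0)) z 38.6 yaw err deg 0.19 F [ 0.7 -1.  -0.3] g 0.0 [-0.16  0.62  0.06  0.93  0.01  1.22] tooly [ 0.083 -0.005 -0.997]
```

Request:
{"name": "move_arm", "arguments": {
  "increments": [
    {"grip":1,"linear":[0.035,0.008,0],"twist":0},
    {"grip":1,"linear":[0.035,0.006,0],"twist":0},
    {"grip":1,"linear":[0.035,0.005,0],"twist":0},
    {"grip":1,"linear":[0.035,0.005,0],"twist":0},
    {"grip":1,"linear":[0.035,0.005,0],"twist":0}
  ]
}}

```text
clock: 19.85
eef_pos: [0.6556, -0.1398, 0.0436]
tool_rot: [-0.524, 0.425, -0.476, 0.564]
ft_force: [0.4, -0.5, -0.4]
grip_width: -0.0002
```

```bash
python3 -c "
from h import *
st()"
```

```text
t 19.85 ts (np.float64(84.7), np.float64(157.3)) z 43.6 yaw err deg 0.14 F [ 0.4 -0.5 -0.4] g -0.0 [-0.22  0.63  0.1   0.95  0.02  1.17] tooly [ 0.091 -0.002 -0.996]
```

Request:
{"name": "move_arm", "arguments": {
  "increments": [
    {"grip":1,"linear":[0,-0.2,0],"twist":0},
    {"grip":1,"linear":[0,-0.24,0],"twist":0},
    {"grip":1,"linear":[-0.2,-0.05,0],"twist":0},
    {"grip":1,"linear":[-0.2,0,0],"twist":0},
    {"grip":1,"linear":[-0.2,0,0],"twist":0}
  ]
}}

```text
clock: 20.35
eef_pos: [0.626, -0.0289, 0.1401]
tool_rot: [-0.521, 0.429, -0.48, 0.561]
ft_force: [1.1, -0.0, 0.4]
grip_width: -0.0
```

Request:
{"name": "move_arm", "arguments": {
  "increments": [
    {"grip":1,"linear":[-0.2,0,0],"twist":0},
    {"grip":1,"linear":[-0.2,0,0],"twist":0},
    {"grip":1,"linear":[-0.2,0,0],"twist":0},
    {"grip":1,"linear":[-0.2,0,0],"twist":0},
    {"grip":1,"linear":[0,0,0],"twist":0}
  ]
}}

```text
clock: 20.85
eef_pos: [0.5977, 0.1364, 0.1359]
tool_rot: [-0.521, 0.428, -0.479, 0.562]
ft_force: [-0.6, -0.4, -0.9]
grip_width: 0.0
```

```bash
python3 -c "
from h import *
st();panlook()
for n in ('top',):
  p,d=look(n);P=pts(n,d);r=P[...,:2]-C;t=r@E*1000;s=r@U*1000;z=P[...,2]*1000
  m=(p.max(2)<125)&(t>45)&(t<122)&(s>120)&(s<235)&(z<70)&(z>5)
  v,u=np.where(m);print(n)
  for vv in range(v.min(),v.max()+1):print(' '.join(f'{int(t[vv,uu])},{int(s[vv,uu])},{int(z[vv,uu])}' for uu in u[v==vv]))
"
```

```text
t 20.85 ts (np.float64(78.7), np.float64(-124.9)) z 135.9 yaw err deg -0.55 F [-0.6 -0.4 -0.9] g 0.0 [ 0.24  0.45  0.04  1.08 -0.02  1.63] tooly [ 0.093 -0.002 -0.996]
pan blob n 196 t [ 68.  90. 113.] s [151. 171. 191.] z [ 3. 15. 21.]
pan blob n 160 t [-79. -61. -48.] s [133. 153. 178.] z [ 5. 16. 24.]
plate blob n 91 ts -3.0 83.0 z 77.0
plate blob n 72 ts 1.0 9.0 z 55.0
top
114,164,18 113,166,20
116,126,24 117,151,7 113,152,19 112,154,21 112,157,20 110,160,22 113,164,13 111,166,18
112,122,30 116,127,14 113,150,11 111,152,17 111,155,14 110,158,15 111,165,8 108,166,16
109,121,29 108,124,30 109,127,25 115,133,5 107,151,18 106,153,22 106,157,17 106,159,17 105,162,18 106,166,13 103,179,16 101,181,21 102,185,14 101,188,17
104,150,18 104,153,16 104,156,15 102,158,20 105,163,9 105,167,6 102,167,16 105,173,5 100,172,20 100,176,16 100,179,15 98,181,18 100,185,13 100,189,9
105,152,7 101,152,19 100,155,19 101,159,15 99,161,19 98,163,20 99,167,16 102,172,6 100,174,10 100,177,8 100,180,6 96,180,18 96,184,17 95,186,18 93,188,20
103,127,18 100,150,12 99,152,16 99,155,14 99,159,11 96,160,21 99,165
[... 712 characters left out ...]
151,7 86,154,7 81,156,22 81,160,19 80,162,21 80,165,20 82,173,10 81,176,9 81,178,10 79,180,14 77,182,19 77,185,18 76,188,18
81,124,31 80,151,19 80,154,18 80,157,15 81,161,11 80,164,10 80,167,9 78,172,11 76,174,17 74,175,21 74,178,21 74,181,19 75,185,15 75,188,13
79,123,29 80,127,23 81,149,8 81,153,6 80,155,7 80,158,6 78,170,5 77,173,5 75,174,12 75,177,10 75,181,7 71,181,19 74,186,9 70,187,18 69,189,20
77,127,23 73,174,9 69,175,18 69,178,18 69,181,16 69,184,14 68,187,15 68,190,15
75,127,20 69,173,12 69,176,8 68,178,12 68,182,10 68,185,9 68,188,6
70,122,29 70,125,27
66,124,30
65,127,23
61,123,29 62,127,22
60,127,19
55,121,29 55,124,28
52,124,29 53,127,24
49,123,30 49,126,26
47,126,25
46,127,15
```

```bash
python3 -c "
from h import *
print(bot.job_done())"
```

```text
the job is handed in; nothing more can be done
None
```

I swept all four offcuts one at a time, with the fingers shut, across the plate and into the scrap pan. I handed the job in at about 21 s on the robot's clock.

**Offcuts:** The fourth landed leaning on the third against the plate's edge, with its top at about 41 mm. I pushed it further in. The last top view shows that pair lying flat, tops about 21 mm above the bench, and well inside the pan's walls. The other pair's highest point is about 24 mm. That pair shows as one blob, so I did not measure those two apart.

**Finished parts:** In the last check, the nozzle and impeller were within about 3 mm of where they started. The arm hid the clevis in that check. It was last seen in place, just before the final push, and the gripper did not go near it after that.

**Other checks:**
- **Force:** The wrist force I read between moves stayed below about 2 N.
- **Other things on the bench:** I did not measure their positions again. The gripper came down only over the plate and the pan's near side.
- **Hand-in position:** The gripper was clear of everything, about 135 mm above the bench.

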